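# Close the board tester's gate and hold its cam lever at full lift

## Robot

A 6-joint arm with a two-finger parallel gripper is mounted at the origin on the work surface. World frame = base frame: x ahead of the robot, y to its left, z up, the work surface at z = 0. Lengths are in m, angles in degrees, forces in N, time in s.
With the tool pointing down it reaches from about 0.4 to 0.825 m from the base axis. Payload 7 kg.
Tool frame: the origin (TCP) lies on the centre line of the jaws, within the pads' length; the fingertips stand 14 mm ahead of it and the grasp point (between the pads) lies 5 mm behind it; z points along the fingers, y is the line along which they close (so a half turn about z gives the same grasp; the last joint's range is limited). The gripper opens to 88 mm and grips with 3 to 60 N. Pads are 19 mm wide; open, the fingers measure 130 mm over their backs; the gripper's body (78 mm by 193 mm) begins 47 mm behind the grasp point.
Start: joints at [81.996, 20.546, 0.682, 0, -70.136, -16.507], TCP at [0.28, 0.614, 0.207] pointing down, gripper open.
Joint ranges: [-176.03, 176.03], [-82.01, 121.73], [-58.28, 71.71], [-173.87, 95.51], [-174.79, -0.11], [-173.66, 173.66]. Speed limits (degrees/s): [136.94, 136.94, 172.46, 180, 180, 180].

## Interface

Orientations are given as [roll, pitch, yaw] about the fixed x, y, z axes, in that order (R = Rz(yaw) Ry(pitch) Rx(roll)).
In Python, from plant import r gives the robot as it stands.
- The arm moves only by the tool send_rows, never from a script. Its argument "steps" is a list of rows, each an object with "dp": the shift along the tool's x, y, z in mm, a list of three; "roll": the turn about the tool's z in rad; "jaw": the opening in per cent of the stroke, from 0 (shut) to 100 (fully open). In form: [{"dp": [tx, ty, tz], "roll": roll, "jaw": jaw}, ...]. A call has 1 to 5 rows; each row is the pose to reach, as a shift and turn from the pose commanded when the call began, along the tool's axes at that moment; what a row does not reach only later rows make up. A row lasts 1/8 s, in which the tool goes at most 62.5 mm and 10.7 degrees, less where a joint would pass 70% of its speed; a pose out of reach is approached as far as the arm can. A call with a gripper value outside its range is refused whole. The fingers move at their own pace and stop on an object; "newtons" is the grip in N (left out, the last holds). Time passes only in rows, so rows that repeat a pose let the fingers close. It gives the time, the measured TCP pose, the force, the opening and the grip force at its end, in the units of the state.
- r.get_state(): the state, without advancing time (a new reading comes with each control period).
- r.capture(name): name is "scene" or "top" or "wrist"; returns a dict with "image" (384x512x3 uint8, blue, green, red), "K" (3x3 intrinsics, pixels), "rvec" (rotation vector, rad) and "tvec" (3), from world to camera coordinates, as OpenCV has them. Camera axes: x right, y down, z forward; pixel columns grow to the right and rows downward; lengths in m; the calibration is good to about 2 mm. The wrist camera is an equidistant fisheye: a pixel r from the principal point sees the ray r / f radians off the axis. A picture is of the moment at which its call begins. There is no depth.
- r.close_job(): hands the job in; it is judged then, once.
The state is a dict: "time_s": time; "joints": joint angles; "qd": joint speeds; "joint_torque": joint torques, N m; "tcp_pos": TCP position; "eef_rot": TCP orientation; "contact_force": force on the tool from outside, world axes, zero at the start; "moment": the same for the moment, N m; "gripper_width": finger opening in m; "gripper_force": force on a finger pad.
Only numpy, scipy, OpenCV 4.12 (cv2) and the standard library are available. Lean on these libraries where they do the work, as an engineer would, in place of code of your own. Each camera call takes 0.05 s, during which the arm holds its last target. There are 200 camera calls.

## Task

A circuit board lies in the bench tester under a hinged hold-down gate that is still ajar. First press the gate down by its front bar until it is fully home on the board; only then swing the cam lever at the tester's side up by its black grip until it stands straight up, where the cam lifts the probe plate highest. The lever springs back when let go, so hold it there: finish with the gripper still holding the lever upright and still, and leave the meter, the solder spool and the tea cup where they are.

Things in the scene. Friction and masses are not known exactly. Their poses are not given: they have to be found in the camera images.
- fixture: the bench tester, fixed to the table: an aluminium base (220 x 210 mm) with two side cheeks and a brown nest plate (210 x 206 mm, top 99 mm above the table) on which a green board lies. Origin: middle of its underside, on the table. Its x axis points to its rear (the gate's hinge), so the front is -x; y to its left; z up. It stands at a different place and yaw each time
- gate (a joint): angle of the hold-down gate, rad: 0 = fully home (closed, level, its hard stop), grows as its front rises; starts ajar between 0.10 and 0.30. Stiff hinge: it stays where it is left, and about 4 N downward on the front bar moves it
- gate_bar (a point): middle of the top face of the gate's front bar, an aluminium bar 24 mm wide (front to rear), 190 mm long (along the fixture's y), 12 mm thick; the place to press. It swings 190 mm in front of the hinge. When the gate is home this point is at fixture (-0.094, 0, 0.125) m
- gate_hinge (a point): middle of the gate's hinge axis, at fixture (0.096, 0, 0.119) m; the axis runs along the fixture's y
- lever (a joint): angle of the cam lever, rad: 0 = low stop, leaning to the tester's front 25 degrees above level; grows as it rises; 1.134 = straight up, highest lift; past that the lift falls again, to a stop at 1.65. Starts from 0 to 0.20, kept there by friction (0.32 N m). Return spring 0.6 N m/rad: raising it takes 3 to 8 N at the grip; let go, it falls back
- lever_grip (a point): middle of the lever's black grip, a round sleeve (diameter 22 mm, 50 mm long) that stands out sideways, to its right (-y), from the end of the 10 mm steel arm; it turns freely on its pin. Its axis runs along the fixture's y, 140 mm from the pivot axis; this point swings in the upright plane fixture y = -0.186. Free space before, behind and above it
- lever_pivot (a point): point on the lever's pivot axis in the lever's plane, at fixture (-0.030, -0.150, 0.034) m; the axis runs along the fixture's y
- probe_plate (a joint): rise of the brown probe plate inside the tester, m: 0 with the lever at its low stop, 0.0058 at highest lift; driven by the lever's cam alone
- meter: bystander: green-cased handheld meter lying flat, 150 x 78 x 46 mm, origin under its middle
- spool: bystander: blue solder spool standing on its flange, diameter 60 mm, 50 mm high, origin under its middle
- tea_cup: bystander: empty cream paper tea cup, diameter 68 mm at the rim, 75 mm high, origin under its middle

How it is judged:
By the outcome, as a careful person would: the job done as asked, in the order asked, and still so for the second after the job is handed in, while the arm keeps its last pose, push and grip.
It also fails if it takes over 51 s, if anything falls off the work surface, if the arm or the gripper's body presses on something with over 40 N, if the wrist force passes 120 N, or if a joint passes its speed limit or range.

## Working session

There is one attempt and no reset: what is moved stays moved. The work goes in short steps, Python scripts to look and compute and a tool call to move; the robot and the scene stay as the last step left them, time stands still between calls to the robot, and variables do not carry over. Pictures are saved under pics/ and viewed, at most 10 in all, crops included, and the job is handed in when it is done.

Besides the shell and the picture viewer there is one more tool, called after "Call:" as name([rows], argument=value, ...), one row to a line, values as JSON. send_rows: Moves the arm, as the interface text tells. Its arguments: {"type":"object","properties":{"steps":{"type":"array","items":{"type":"object","properties":{"dp":{"type":"array","items":{"type":"number"}},"roll":{"type":"number"},"jaw":{"type":"number"}}}},"newtons":{"type":"number"}},"required":["steps"]}

```bash
mkdir -p pics; python3 - <<'E'
from plant import r
import cv2,numpy as np,pickle
d={}
for n in("scene","top"):
    c=r.capture(n);d[n]=c;cv2.imwrite(f"pics/{n}0.png",cv2.resize(c["image"],(800,600),interpolation=cv2.INTER_CUBIC))
    print(n,np.round(c["K"],1).tolist(),np.round(np.ravel(c["rvec"]),3),np.round(np.ravel(c["tvec"]),3))
pickle.dump(d,open("c0.pkl","wb"))
s=r.get_state();print(s)
E
```

```text
scene [[460.9, 0.0, 254.3], [0.0, 460.9, 194.1], [0.0, 0.0, 1.0]] [ 0.927  2.673 -0.796] [ 0.426 -0.294  1.584]
top [[401.5, 0.0, 259.5], [0.0, 401.5, 191.2], [0.0, 0.0, 1.0]] [ 2.142 -2.128  0.177] [0.055 0.64  1.041]
{'time_s': 0.1, 'joints': array([ 8.19972120e+01,  2.05870143e+01,  6.39814171e-01, -1.80102883e-02,
       -7.01374059e+01, -1.65079202e+01]), 'qd': array([ 0.00116728, -0.06418471,  0.07902405, -0.00938791,  0.01319786,
       -0.05124766]), 'joint_torque': array([-1.45410228e-03, -5.84161592e+01,  2.93751240e+01,  7.01555595e+00,
        1.01350559e-02, -4.59018577e-05]), 'tcp_pos': array([0.27985283, 0.61373536, 0.20602514]), 'eef_rot': array([ 1.79914070e+02, -7.80888636e-03, -2.45168342e+01]), 'contact_force': array([-0.34749595,  1.14013602,  0.23744839]), 'moment': array([ 0.00055324,  0.0284529 , -0.01118177]), 'gripper_force': 0.0, 'gripper_width': 0.08731563931653803}
```

View pics/scene0.png

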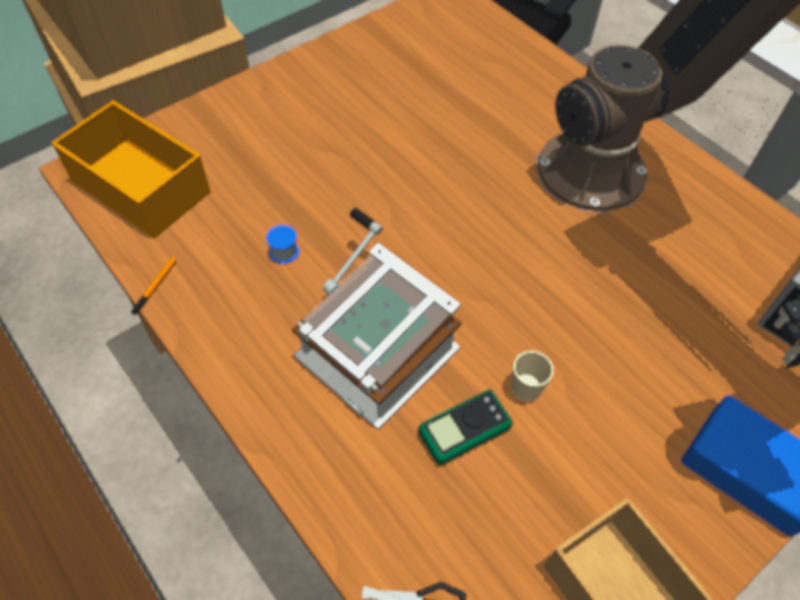

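View pics/top0.png

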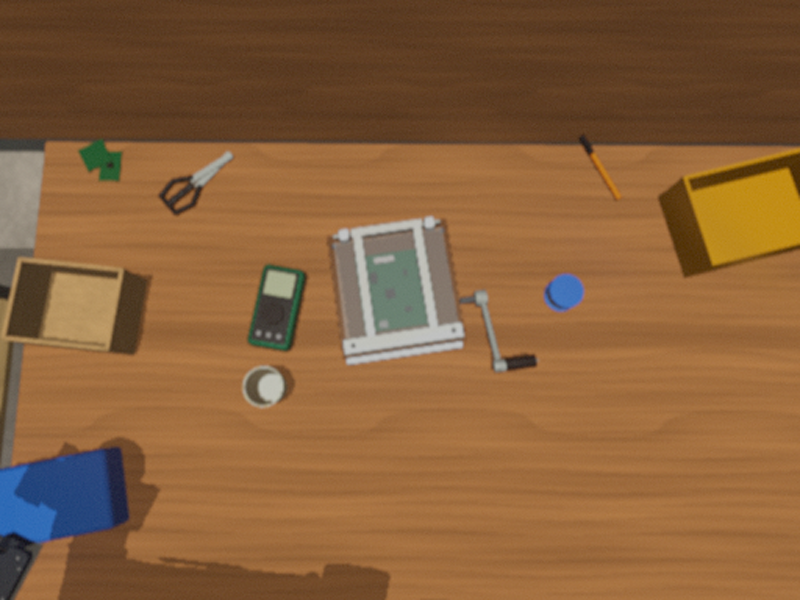

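Scene view: the tester is at about (380,330), with the lever grip at (365,218). Top view: the tester is at (400,290) with its front toward the robot. The gate bar is at (404,340), the lever pivot at (481,298), the grip at (518,362), the spool at (565,292), and the meter and cup on the left. I'll enlarge both for precise pixels.

```bash
python3 - <<'E'
import pickle,cv2
d=pickle.load(open("c0.pkl","rb"))
for n,(x,y,w,h,s) in dict(top=(205,132,150,112,5),scene=(180,128,130,112,6)).items():
    im=cv2.resize(d[n]["image"][y:y+h,x:x+w],None,fx=s,fy=s,interpolation=cv2.INTER_CUBIC)
    for k in range(0,w,10): cv2.putText(im,str(x+k),(k*s,8),0,.3,(255,255,255),1);cv2.line(im,(k*s,10),(k*s,14),(255,255,255),1)
    for k in range(0,h,10): cv2.putText(im,str(y+k),(0,k*s+4),0,.3,(255,255,255),1)
    cv2.imwrite(f"pics/{n}crop.png",im[:600,:800])
E
```

```text
(no output)
```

View pics/topcrop.png

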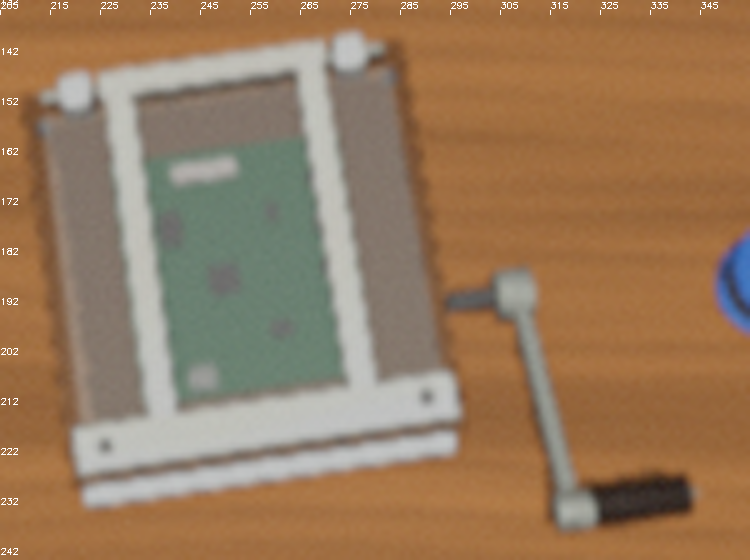

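View pics/scenecrop.png

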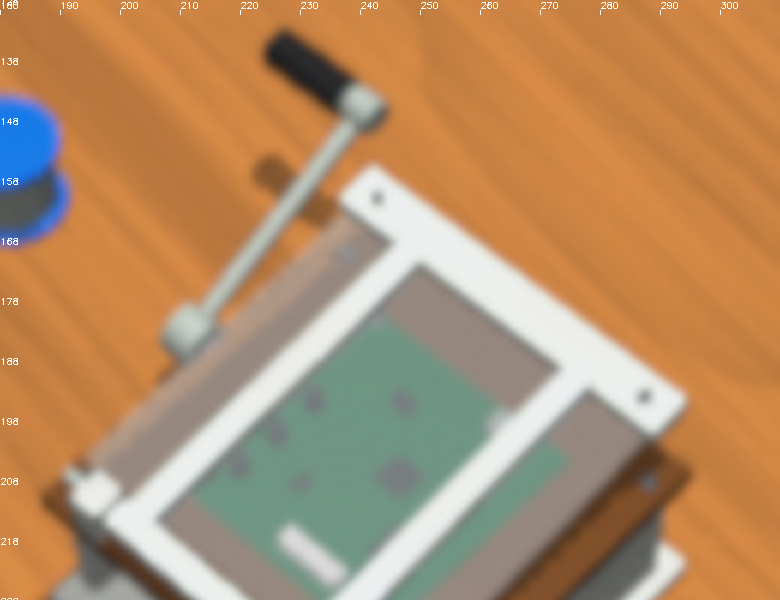

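Top crop: bar rivets at (105,446) and (427,397), grip from (597,500) to (692,492), hub at (515,293). Scene crop: rivets at (377,199) and (644,397), grip from (275,48) to (350,92), hub at (190,333). Next I triangulate and fit the fixture.

```bash
cat > h.py <<'E'
import pickle,cv2,numpy as np
from scipy.optimize import least_squares
d=pickle.load(open("c0.pkl","rb"))
def P(n,X):
    c=d[n];return cv2.projectPoints(np.array(X,float).reshape(-1,3),np.array(c["rvec"]),np.array(c["tvec"]),c["K"],None)[0][:,0]
cv={"top":lambda u,v:(205+(u+.5)/5-.5,132+(v+.5)/5-.5),"scene":lambda u,v:(180+(u+.5)/6-.5,128+(v+.5)/6-.5)}
def tri(t,s):
    t=cv["top"](*t);s=cv["scene"](*s)
    f=lambda X:np.r_[P("top",X)[0]-t,P("scene",X)[0]-s]
    o=least_squares(f,[.5,0,.1]);return o.x,np.abs(o.fun).max()
obs=dict(rivL=((105,446),(644,397)),rivR=((427,397),(377,199)),grip=((645,497),(314,69)),hub=((515,293),(190,333)))
def F(p,X):
    c,s=np.cos(p[2]),np.sin(p[2]);X=np.array(X);return np.array([p[0]+c*X[0]-s*X[1],p[1]+s*X[0]+c*X[1],X[2]])
def bar(g,y=0): # hinge (.096,.119), home bar (-.19,+.006)
    return [.096-.19*np.cos(g)+.006*np.sin(g),y,.119+.19*np.sin(g)+.006*np.cos(g)]
def grip(a): 
    b=np.radians(25)+a;return [-.03-.14*np.cos(b),-.186,.034+.14*np.sin(b)]
def model(p): return dict(rivL=F(p,bar(p[3],p[5])),rivR=F(p,bar(p[3],-p[5])),grip=F(p,grip(p[4])),hub=F(p,[-.03,-.15,.034]))
E
python3 - <<'E'
from h import *
for k,v in obs.items(): print(k,*[np.round(a,4) for a in tri(*v)])
def f(p):
    m=model(p);o=[]
    for k,(t,s) in obs.items():
        w=.4 if k=="hub" else 1
        o+=list(w*(P("top",m[k])[0]-cv["top"](*t)))+list(w*(P("scene",m[k])[0]-cv["scene"](*s)))
    return np.array(o)
o=least_squares(f,[.6,0,0,.2,.1,.08]);np.save("fit.npy",o.x)
print(np.round(o.x,4),np.round(o.fun,2))
for k,v in model(o.x).items(): print(k,np.round(v,4))
p=o.x
print("barmid",F(p,bar(p[3])),"home",F(p,bar(0)),"up",F(p,grip(1.134)),"pivot",F(p,[-.03,-.186,.034]))
E
```

```text
rivL [0.5494 0.1412 0.1486] 0.1971
rivR [ 0.5746 -0.017   0.1478] 0.1202
grip [ 0.5284 -0.1312  0.0998] 0.4661
hub [ 0.6461 -0.0747  0.0378] 0.3115
[0.6525 0.0762 0.154  0.1229 0.0443 0.08  ] [ 0.16 -0.16  0.15  0.12  0.11  0.11  0.26 -0.18 -0.34  0.19 -0.56  0.16
  0.3   0.04  0.03  0.15]
rivL [0.5495 0.1412 0.1483]
rivR [ 0.574  -0.017   0.1483]
grip [ 0.5287 -0.1313  0.0987]
hub [ 0.6459 -0.0766  0.034 ]
barmid [0.56176207 0.0621013  0.14825355] home [0.55961807 0.06176849 0.125     ] up [ 0.65132768 -0.11222299  0.17399998] pivot [ 0.65139187 -0.11221303  0.034     ]
```

The fit is consistent to under 0.6 px: fixture at (0.6525, 0.0762), yaw 8.8°, gate 0.123, lever 0.044. I'll carry the arm over the gate bar, close the jaws on the way and turn to yaw -81.2°.

Call:
send_rows([
  {"dp":[30,24,-30],"roll":0,"jaw":0},
  {"dp":[70,56,-40],"roll":0,"jaw":0},
  {"dp":[113,91,-40],"roll":0,"jaw":0},
  {"dp":[156,125,-40],"roll":0,"jaw":0},
  {"dp":[200,160,-40],"roll":0,"jaw":0},
], newtons=40)

```text
time_s: 0.72
tcp_pos: [0.396, 0.3839, 0.2467]
eef_rot: [180.0, 0.0, -24.5]
contact_force: [1.9, 0.4, 0.1]
gripper_width: 0.0432
gripper_force: 0.0
```

Call:
send_rows([
  {"dp":[40,32,0],"roll":0,"jaw":0},
  {"dp":[80,64,0],"roll":0,"jaw":0},
  {"dp":[120,96,0],"roll":0,"jaw":0},
  {"dp":[160,128,0],"roll":0,"jaw":0},
  {"dp":[200,160,0],"roll":0,"jaw":0},
])

```text
time_s: 1.35
tcp_pos: [0.5116, 0.1554, 0.2468]
eef_rot: [180.0, 0.0, -24.5]
contact_force: [1.2, -0.2, -0.2]
gripper_width: 0.0005
gripper_force: 0.0
```

Call:
send_rows([
  {"dp":[30,24,0],"roll":0.18,"jaw":0},
  {"dp":[60,48,0],"roll":0.36,"jaw":0},
  {"dp":[84,66,0],"roll":0.54,"jaw":0},
  {"dp":[84,66,0],"roll":0.72,"jaw":0},
  {"dp":[84,66,0],"roll":0.9,"jaw":0},
])

```text
time_s: 1.98
tcp_pos: [0.5601, 0.0615, 0.2463]
eef_rot: [179.9, -0.0, -76.5]
contact_force: [0.1, -0.0, -0.6]
gripper_width: -0.0
gripper_force: 0.0
```

Call:
send_rows([
  {"dp":[0,0,0],"roll":0.09,"jaw":0},
  {"dp":[0,0,0],"roll":0.09,"jaw":0},
  {"dp":[0,0,0],"roll":0.09,"jaw":0},
])

```text
time_s: 2.35
tcp_pos: [0.5602, 0.0622, 0.2467]
eef_rot: [180.0, -0.0, -81.1]
contact_force: [-0.0, 0.1, 0.1]
gripper_width: 0.0007
gripper_force: 0.0
```

Call:
send_rows([
  {"dp":[0,0,30],"roll":0,"jaw":0},
  {"dp":[0,0,60],"roll":0,"jaw":0},
  {"dp":[0,0,76],"roll":0,"jaw":0},
  {"dp":[0,0,80],"roll":0,"jaw":0},
  {"dp":[0,0,83],"roll":0,"jaw":0},
])

```text
time_s: 2.98
tcp_pos: [0.5609, 0.0623, 0.1646]
eef_rot: [-179.9, 0.0, -81.2]
contact_force: [-0.0, -0.6, -0.3]
gripper_width: 0.0002
gripper_force: 0.0
```

Call:
send_rows([
  {"dp":[0,0,3],"roll":0,"jaw":0},
  {"dp":[0,0,6],"roll":0,"jaw":0},
  {"dp":[0,0,9],"roll":0,"jaw":0},
  {"dp":[0,0,12],"roll":0,"jaw":0},
  {"dp":[0,0,15],"roll":0,"jaw":0},
])

```text
time_s: 3.6
tcp_pos: [0.5603, 0.0621, 0.1487]
eef_rot: [180.0, -0.0, -81.2]
contact_force: [0.2, 0.6, -0.2]
gripper_width: 0.0005
gripper_force: 0.0
```

No contact force where some was expected, so I look.

```bash
python3 - <<'E'
from plant import r
import cv2,numpy as np
o=[]
for n,(x,y,w,h) in dict(top=(205,132,150,112),scene=(180,128,150,112)).items():
    c=r.capture(n);o.append(cv2.resize(c["image"][y:y+h,x:x+w],(400,300),interpolation=cv2.INTER_CUBIC))
c=r.capture("wrist");o.append(cv2.resize(c["image"],(400,300)))
cv2.imwrite("pics/a.png",np.vstack([np.hstack(o[:2]),np.hstack([o[2],o[2]*0])]))
s=r.get_state();print(s["contact_force"],s["moment"],s["tcp_pos"])
E
```

```text
[-0.05910823  0.55874986  0.25904152] [ 0.06846799 -0.04491615 -0.00286266] [0.56019895 0.06209129 0.14867667]
```

View pics/a.png

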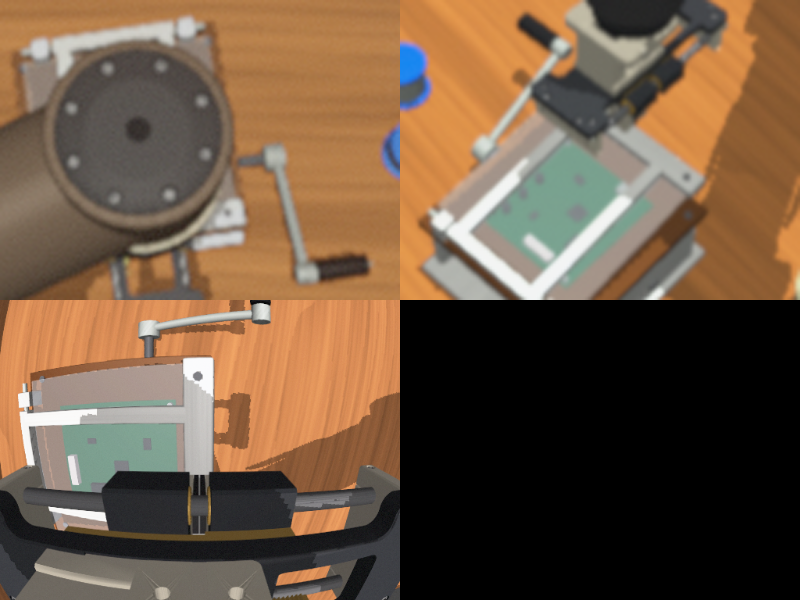

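The fingers are over the middle of the bar, but the rivet (at about (287.6,194) in the full image) has barely moved. I descend in small steps and watch the force.

Call:
send_rows([
  {"dp":[0,0,2],"roll":0,"jaw":0},
  {"dp":[0,0,4],"roll":0,"jaw":0},
  {"dp":[0,0,5],"roll":0,"jaw":0},
])

```text
time_s: 4.12
tcp_pos: [0.5602, 0.0621, 0.1437]
eef_rot: [180.0, -0.0, -81.2]
contact_force: [0.2, 0.4, -0.2]
gripper_width: 0.0007
gripper_force: 0.0
```

```bash
python3 - <<'E'
from h import *
p=np.load("fit.npy")
for g in(.123,.06,0): print(g,P("scene",F(p,bar(g,.08))),P("top",F(p,bar(g,-.08))))
from plant import r
c=r.capture("scene");cv2.imwrite("pics/b.png",cv2.resize(c["image"][150:235,215:315],None,fx=6,fy=6,interpolation=cv2.INTER_CUBIC))
s=r.get_state();print(s["contact_force"],s["moment"],s["tcp_pos"])
E
```

```text
0.123 [[287.05155567 193.86421871]] [[290.09434541 211.11487818]]
0.06 [[287.08205922 196.00869687]] [[289.82960432 212.24779673]]
0 [[286.93875364 198.19051733]] [[289.53706777 213.03312891]]
[-0.2072297   0.52471471 -0.69819754] [ 0.00427822 -0.04843966 -0.01314402] [0.56017688 0.06210855 0.14359087]
```

View pics/b.png

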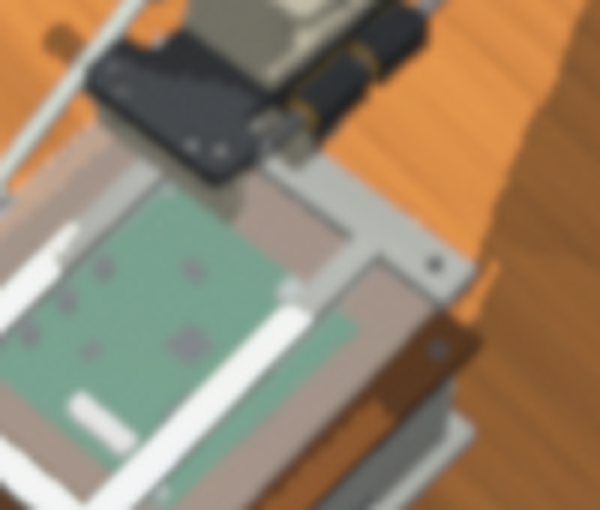

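```bash
python3 - <<'E'
from h import *
import h
p=np.load("fit.npy")
q=lambda X:(P("scene",X)[0]-[215,150])*6
for z in(.1437-.014,.148,.1437,.1437+.005,.19): print(z,q([.5602,.0621,z]))
print(q(F(p,bar(.123,.095))),q(F(p,bar(.123,0))),"front edge",q(F(p,np.array(bar(.123,0))-[.012,0,0])))
from plant import r
h.d["w"]=c=r.capture("wrist")
R=cv2.Rodrigues(np.array(c["rvec"]))[0];t=np.ravel(c["tvec"]);K=c["K"];print("cam",-R.T@t,K.tolist())
def W(X):
    v=R@np.array(X)+t;th=np.arctan2(np.hypot(v[0],v[1]),v[2]);return K[0,0]*th*v[:2]/np.hypot(v[0],v[1])+K[:2,2]
for n,X in dict(tip=[.5602,.0621,.1297],tcp=[.5602,.0621,.1437],bar=F(p,bar(.123)),rivR=F(p,bar(.123,-.08)),front=F(p,np.array(bar(.123,0))-[.012,0,0]),rear=F(p,np.array(bar(.123,0))+[.012,0,0])).items(): print(n,(W(X)-[190,150])*[4,4])
cv2.imwrite("pics/w.png",cv2.resize(c["image"][150:300,190:340],None,fx=4,fy=4,interpolation=cv2.INTER_CUBIC))
E
```

```text
0.12969999999999998 [297.42946609 183.10788856]
0.148 [298.76977866 159.54010823]
0.1437 [298.45187629 165.13003793]
0.1487 [298.82170483 158.6270491 ]
0.19 [301.97467498 103.18587101]
[458.58962097 282.90892117] [296.0810477  160.94466932] front edge [313.96951431 145.09839382]
cam [ 0.57124622 -0.01004538  0.32246634] [[297.3186396354542, 0.0, 254.67059419793526], [0.0, 297.3186396354542, 192.27575315062427], [0.0, 0.0, 1.0]]
tip [258.52576354 279.83720651]
tcp [258.54700123 310.37323801]
bar [248.78720514 319.87751789]
rivR [ 246.33936418 -200.05409118]
front [324.52176662 319.53014275]
rear [173.13800805 319.81880822]
```

View pics/w.png

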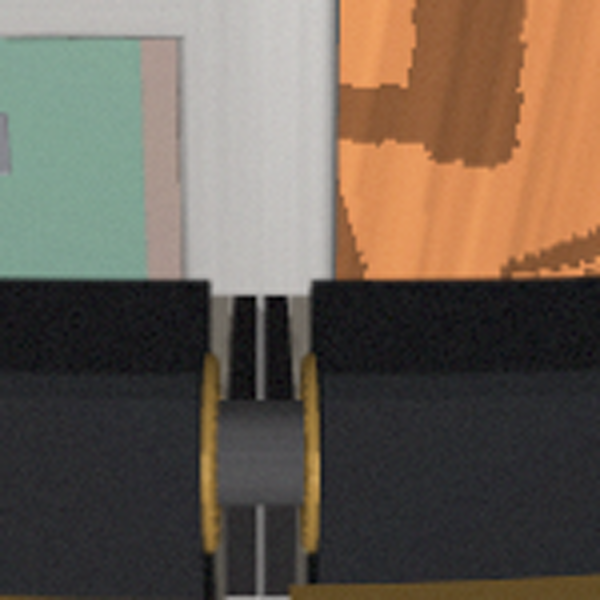

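The wrist view shows the pad tips ending at (260,295), seemingly above or at the bar. The bar edges at columns 182 and 335 match the model, so the gate hasn't moved. I continue down gently and watch the force.

Call:
send_rows([
  {"dp":[0,0,2],"roll":0,"jaw":0},
  {"dp":[0,0,3],"roll":0,"jaw":0},
  {"dp":[0,0,4],"roll":0,"jaw":0},
])

```text
time_s: 4.6
tcp_pos: [0.5603, 0.0621, 0.1398]
eef_rot: [180.0, -0.0, -81.2]
contact_force: [-0.8, 0.1, 0.8]
gripper_width: 0.0004
gripper_force: 0.0
```

Call:
send_rows([
  {"dp":[0,0,1],"roll":0,"jaw":0},
  {"dp":[0,0,2],"roll":0,"jaw":0},
  {"dp":[0,0,3],"roll":0,"jaw":0},
])

```text
time_s: 4.97
tcp_pos: [0.5603, 0.0621, 0.1368]
eef_rot: [-180.0, -0.0, -81.2]
contact_force: [0.3, 0.2, -0.3]
gripper_width: 0.0004
gripper_force: 0.0
```

```bash
cat >> h.py <<'E'
def wrist(c):
    R=cv2.Rodrigues(np.array(c["rvec"]))[0];t=np.ravel(c["tvec"]);K=c["K"]
    def W(X):
        v=R@np.array(X)+t;th=np.arctan2(np.hypot(v[0],v[1]),v[2]);return K[0,0]*th*v[:2]/np.hypot(v[0],v[1])+K[:2,2]
    return W
E
python3 - <<'E'
from h import *
from plant import r
c=r.capture("scene");s=r.get_state();print(s["contact_force"],s["tcp_pos"],s["joint_torque"])
# track rivL patch (scene) vs initial by template matching
a=d["scene"]["image"];b=c["image"]
T=a[186:202,278:297]
m=cv2.matchTemplate(b[176:216,268:307],T,cv2.TM_CCOEFF_NORMED);print(cv2.minMaxLoc(m))
print("0 shift = (10,10); home shift = +4.3 rows")
E
```

```text
[-0.26710446 -0.10364019 -0.0493462 ] [0.56021073 0.06210673 0.13664974] [ 7.51087413e-03 -4.57597089e+01  2.65454453e+01  6.35822743e+00
  1.02665184e-03  1.75995874e-04]
(-0.05517119541764259, 0.862335741519928, (0, 11), (10, 10))
0 shift = (10,10); home shift = +4.3 rows
```

Still free at z = 0.1367. I continue down with the force watched.

Call:
send_rows([
  {"dp":[0,0,1],"roll":0,"jaw":0},
  {"dp":[0,0,2],"roll":0,"jaw":0},
  {"dp":[0,0,3],"roll":0,"jaw":0},
  {"dp":[0,0,3],"roll":0,"jaw":0},
])

```text
time_s: 5.52
tcp_pos: [0.5603, 0.0621, 0.1338]
eef_rot: [180.0, -0.0, -81.2]
contact_force: [-0.1, -0.1, -0.7]
gripper_width: 0.0005
gripper_force: 0.0
```

```bash
python3 - <<'E'
from h import *
import h
from plant import r
s=r.get_state();print(s["contact_force"],s["tcp_pos"],s["joints"])
p=np.load("fit.npy");X=s["tcp_pos"];o=[]
c=r.capture("scene");x0,y0,k=220,135,6
im=cv2.resize(c["image"][y0:y0+98,x0:x0+66],None,fx=k,fy=k,interpolation=cv2.INTER_CUBIC)
def mk(im,q,col): cv2.circle(im,tuple(int(v) for v in q),3,col,1)
for Y,col in((X-[0,0,.014],(0,0,255)),(X,(0,255,255)),(F(p,bar(.123)),(255,0,255)),(F(p,bar(.123,.08)),(255,0,255))): mk(im,(P("scene",Y)[0]-[x0,y0]+.5)*k,col)
o.append(im)
c=r.capture("wrist");W=wrist(c);x0,y0=220,140
im=cv2.resize(c["image"][y0:y0+98,x0:x0+66],None,fx=k,fy=k,interpolation=cv2.INTER_CUBIC)
for Y,col in((X-[0,0,.014],(0,0,255)),(X,(0,255,255)),(F(p,bar(.123)),(255,0,255)),(F(p,bar(.123,-.03)),(255,0,255))): mk(im,(W(Y)-[x0,y0]+.5)*k,col)
o.append(im);cv2.imwrite("pics/c.png",np.hstack(o))
E
```

```text
[-0.05720478 -0.1459844  -0.7176009 ] [0.56026185 0.06212349 0.13378318] [ 2.62197949e+01  1.35587677e+01 -1.93845351e+01  2.06530038e-04
 -5.70620405e+01 -1.74542746e+01]
```

View pics/c.png

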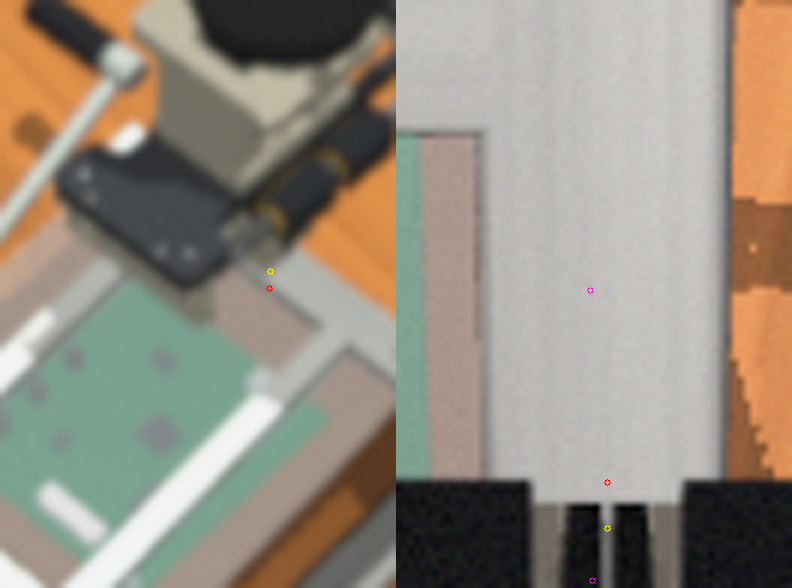

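The pad tips sit at the same wrist-image row (223.8) before and after the descent, so the bar isn't cutting them off. With 19 mm wide pads that puts the closed tips near z≈0.15, just above the bar and higher than the tool frame suggests. I keep descending to contact.

Call:
send_rows([
  {"dp":[0,0,2],"roll":0,"jaw":0},
  {"dp":[0,0,4],"roll":0,"jaw":0},
  {"dp":[0,0,4],"roll":0,"jaw":0},
])

```text
time_s: 6.0
tcp_pos: [0.5602, 0.0621, 0.1298]
eef_rot: [180.0, -0.0, -81.2]
contact_force: [0.4, -0.0, 0.1]
gripper_width: 0.0004
gripper_force: 0.0
```

Call:
send_rows([
  {"dp":[0,0,2],"roll":0,"jaw":0},
  {"dp":[0,0,4],"roll":0,"jaw":0},
  {"dp":[0,0,4],"roll":0,"jaw":0},
])

```text
time_s: 6.38
tcp_pos: [0.5602, 0.0621, 0.1257]
eef_rot: [180.0, -0.0, -81.2]
contact_force: [-0.9, -0.2, 1.2]
gripper_width: -0.0002
gripper_force: 0.5
```

Call:
send_rows([
  {"dp":[0,0,1],"roll":0,"jaw":0},
  {"dp":[0,0,2],"roll":0,"jaw":0},
  {"dp":[0,0,3],"roll":0,"jaw":0},
])

```text
time_s: 6.75
tcp_pos: [0.5602, 0.0621, 0.1228]
eef_rot: [180.0, -0.0, -81.2]
contact_force: [-2.7, -0.0, 3.4]
gripper_width: 0.0004
gripper_force: 1.8
```

```bash
cat >> h.py <<'E'
def gateshift(b): # subpixel row/col shift of rivL patch (edges)
    a=d["scene"]["image"];g=lambda i:cv2.cvtColor(i,cv2.COLOR_BGR2GRAY).astype(np.float32)
    from scipy.optimize import minimize
    k=4;up=lambda i:cv2.resize(g(i),None,fx=k,fy=k,interpolation=cv2.INTER_CUBIC)
    T=up(a[188:201,281:297]);m=cv2.matchTemplate(up(b[182:212,277:301]),T,cv2.TM_CCOEFF_NORMED);_,v,_,l=cv2.minMaxLoc(m)
    return v,l[0]/k-4,l[1]/k-6
E
python3 - <<'E'
from h import *
from plant import r
c=r.capture("scene");print(gateshift(c["image"]),r.get_state()["contact_force"])
E
```

```text
(0.8444252610206604, -0.25, 0.75) [-2.93545756 -0.18757415  3.3132152 ]
```

Contact made (3.4 N) and the gate is moving. Pressing on.

Call:
send_rows([
  {"dp":[0,0,2],"roll":0,"jaw":0},
  {"dp":[0,0,4],"roll":0,"jaw":0},
  {"dp":[0,0,6],"roll":0,"jaw":0},
  {"dp":[0,0,6],"roll":0,"jaw":0},
])

```text
time_s: 7.3
tcp_pos: [0.5603, 0.0622, 0.1165]
eef_rot: [180.0, 0.0, -81.2]
contact_force: [0.1, -1.0, 0.9]
gripper_width: 0.0001
gripper_force: 0.2
```

Call:
send_rows([
  {"dp":[0,0,2],"roll":0,"jaw":0},
  {"dp":[0,0,4],"roll":0,"jaw":0},
  {"dp":[0,0,6],"roll":0,"jaw":0},
  {"dp":[0,0,6],"roll":0,"jaw":0},
])

```text
time_s: 7.8
tcp_pos: [0.5603, 0.0622, 0.1106]
eef_rot: [-180.0, 0.0, -81.2]
contact_force: [-0.3, 0.2, -0.1]
gripper_width: 0.0006
gripper_force: 0.2
```

```bash
python3 - <<'E'
from h import *
from plant import r
c=r.capture("scene");print(gateshift(c["image"]),r.get_state()["contact_force"])
E
```

```text
(0.82538902759552, -0.25, 2.75) [-0.01074999  0.61112098 -0.00362078]
```

Call:
send_rows([
  {"dp":[0,0,2],"roll":0,"jaw":0},
  {"dp":[0,0,4],"roll":0,"jaw":0},
  {"dp":[0,0,5],"roll":0,"jaw":0},
  {"dp":[0,0,5],"roll":0,"jaw":0},
])

```text
time_s: 8.35
tcp_pos: [0.5604, 0.0622, 0.1058]
eef_rot: [-180.0, 0.0, -81.2]
contact_force: [-0.6, 0.8, 1.5]
gripper_width: 0.0002
gripper_force: 0.8
```

Call:
send_rows([
  {"dp":[0,0,1],"roll":0,"jaw":0},
  {"dp":[0,0,2],"roll":0,"jaw":0},
  {"dp":[0,0,2],"roll":0,"jaw":0},
])

```text
time_s: 8.72
tcp_pos: [0.5604, 0.0621, 0.1055]
eef_rot: [-179.9, -0.0, -81.2]
contact_force: [-6.8, 0.6, 15.1]
gripper_width: 0.0003
gripper_force: 7.8
```

```bash
python3 - <<'E'
from h import *
from plant import r
c=r.capture("scene");print(gateshift(c["image"]),r.get_state()["contact_force"])
E
```

```text
(0.8139550685882568, -0.25, 3.75) [-6.19783409  0.85591898 15.64002177]
```

A hard stop: 15 N with no travel. I press a little more to confirm it's rigid.

Call:
send_rows([
  {"dp":[0,0,1],"roll":0,"jaw":0},
  {"dp":[0,0,1.5],"roll":0,"jaw":0},
  {"dp":[0,0,1.5],"roll":0,"jaw":0},
])

```text
time_s: 9.15
tcp_pos: [0.5605, 0.0622, 0.1053]
eef_rot: [-179.9, -0.0, -81.2]
contact_force: [-11.1, 1.1, 27.3]
gripper_width: 0.0004
gripper_force: 13.4
```

```bash
python3 - <<'E'
from h import *
from plant import r
c=r.capture("scene");print(gateshift(c["image"]),r.get_state()["contact_force"],r.get_state()["tcp_pos"])
E
```

```text
(0.8163100481033325, -0.25, 3.75) [-11.81287668   1.54862487  27.41421339] [0.56048834 0.06218031 0.10535755]
```

Rigid at 27 N with no further travel, so the gate is home. The closed tips contact about 20 mm behind the reported TCP, so finger geometry has to be measured before grasping. I lift off, move above the lever grip, open the jaws and look.

Call:
send_rows([
  {"dp":[0,0,-10],"roll":0,"jaw":0},
  {"dp":[0,0,-45],"roll":0,"jaw":0},
  {"dp":[0,0,-80],"roll":0,"jaw":0},
])

```text
time_s: 9.57
tcp_pos: [0.5601, 0.062, 0.1828]
eef_rot: [179.9, -0.0, -81.2]
contact_force: [1.2, 0.6, -1.2]
gripper_width: 0.0004
gripper_force: 0.0
```

Call:
send_rows([
  {"dp":[45,15,0],"roll":0,"jaw":100},
  {"dp":[93,30,0],"roll":0,"jaw":100},
  {"dp":[140,45,0],"roll":0,"jaw":100},
  {"dp":[186,61,0],"roll":0,"jaw":100},
  {"dp":[186,61,0],"roll":0,"jaw":100},
])

```text
time_s: 10.2
tcp_pos: [0.5274, -0.1336, 0.182]
eef_rot: [180.0, -0.0, -81.5]
contact_force: [-0.4, 0.3, -0.1]
gripper_width: 0.0452
gripper_force: 0.0
```

Call:
send_rows([
  {"dp":[0,0,0],"roll":0,"jaw":100},
  {"dp":[0,0,0],"roll":0,"jaw":100},
  {"dp":[0,0,0],"roll":0,"jaw":100},
])

```text
time_s: 10.58
tcp_pos: [0.5286, -0.1301, 0.1823]
eef_rot: [-180.0, 0.0, -81.2]
contact_force: [0.7, 0.0, 0.7]
gripper_width: 0.0749
gripper_force: 0.0
```

```bash
python3 - <<'E'
from h import *
from plant import r
s=r.get_state();X=s["tcp_pos"];print(X,s["gripper_width"],s["contact_force"])
p=np.load("fit.npy");c=r.capture("wrist");W=wrist(c);b=r.capture("scene")["image"]
pickle.dump((c,X),open("w1.pkl","wb"));print("gate",gateshift(b))
k=1.5;im=cv2.resize(c["image"],None,fx=k,fy=k,interpolation=cv2.INTER_CUBIC)
yw=np.radians(-81.2);ty=np.array([np.sin(yw),-np.cos(yw),0]);tx=np.array([np.cos(yw),np.sin(yw),0])
def mk(Y,col,n):
    q=(W(Y)+.5)*k-.5;cv2.circle(im,tuple(int(round(v)) for v in q),3,col,1);print(n,np.round(q,1))
for z in(-.014,.02):
  for sg in(1,-1):
    mk(X+[0,0,z]+sg*.0437*ty-.0095*tx,(0,0,255) if z<0 else (0,255,255),("tip",z,sg))
    mk(X+[0,0,z]+sg*.0437*ty+.0095*tx,(0,0,255) if z<0 else (0,255,255),("tip",z,sg))
mk(F(p,grip(p[4])),(255,0,255),"grip")
cv2.imwrite("pics/w1.png",im)
E
```

```text
[ 0.52862746 -0.13008739  0.18232703] 0.07489027299745776 [0.65005597 0.02163419 0.67092109]
gate (0.9823952913284302, -0.25, 4.25)
('tip', -0.014, 1) [474.1 348.1]
('tip', -0.014, 1) [476.8 310.2]
('tip', -0.014, -1) [290.3 348.3]
('tip', -0.014, -1) [287.6 310.4]
('tip', 0.02, 1) [489.8 380.5]
('tip', 0.02, 1) [494.  337.3]
('tip', 0.02, -1) [274.7 380.7]
('tip', 0.02, -1) [270.4 337.4]
grip [382.3 287.9]
```

View pics/w1.png

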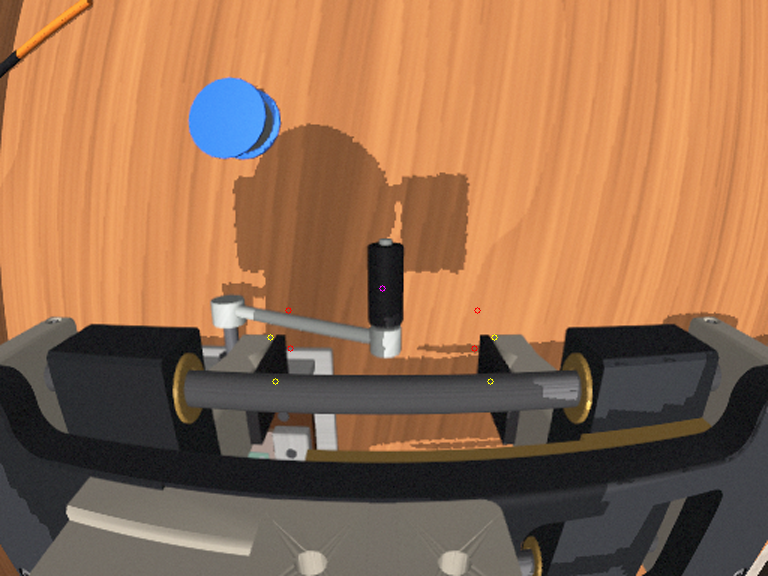

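The gate match is now 0.98 with a 4.25 px shift, which is home as predicted (4.3). The wrist view shows the pad tips at (286,336) and (480,336). At 75 mm opening that puts them 20 mm behind the reported TCP, so to get the stated grasp the reported TCP must go about 34.5 mm lower. The grip sleeve is centred at (386,284), within 2 mm of the model. Descending to reported z = 0.059.

Call:
send_rows([
  {"dp":[1,1.5,35],"roll":0,"jaw":100},
  {"dp":[2,1.5,70],"roll":0,"jaw":100},
  {"dp":[2,1.5,95],"roll":0,"jaw":100},
  {"dp":[2,1.5,105],"roll":0,"jaw":100},
  {"dp":[2,1.5,105],"roll":0,"jaw":100},
])

```text
time_s: 11.3
tcp_pos: [0.5272, -0.1331, 0.0772]
eef_rot: [180.0, -0.0, -81.2]
contact_force: [-0.1, -0.3, -0.3]
gripper_width: 0.0878
gripper_force: 0.0
```

Call:
send_rows([
  {"dp":[0,0,8],"roll":0,"jaw":100},
  {"dp":[0,0,15],"roll":0,"jaw":100},
  {"dp":[0,0,18],"roll":0,"jaw":100},
])

```text
time_s: 11.68
tcp_pos: [0.5271, -0.1332, 0.0591]
eef_rot: [180.0, 0.0, -81.2]
contact_force: [0.9, -0.2, 0.2]
gripper_width: 0.0877
gripper_force: 0.0
```

Call:
send_rows([
  {"dp":[0,0,0],"roll":0,"jaw":20},
  {"dp":[0,0,0],"roll":0,"jaw":10},
  {"dp":[0,0,0],"roll":0,"jaw":5},
  {"dp":[0,0,0],"roll":0,"jaw":5},
  {"dp":[0,0,0],"roll":0,"jaw":5},
], newtons=40)

```text
time_s: 12.3
tcp_pos: [0.5272, -0.1332, 0.0594]
eef_rot: [-180.0, -0.0, -81.2]
contact_force: [0.5, -0.3, 0.6]
gripper_width: 0.043
gripper_force: 0.0
```

Call:
send_rows([
  {"dp":[0,0,0],"roll":0,"jaw":5},
  {"dp":[0,0,0],"roll":0,"jaw":5},
  {"dp":[0,0,0],"roll":0,"jaw":5},
  {"dp":[0,0,0],"roll":0,"jaw":5},
])

```text
time_s: 12.8
tcp_pos: [0.5273, -0.1332, 0.0593]
eef_rot: [-180.0, -0.0, -81.2]
contact_force: [-0.3, -0.6, -0.9]
gripper_width: 0.0207
gripper_force: 40.0
```

Gripped: 20.7 mm at 40 N. Now swing along the arc.

Call:
send_rows([
  {"dp":[0,-6.1,-10.6],"roll":0,"jaw":5},
  {"dp":[0,-13.1,-20.6],"roll":0,"jaw":5},
  {"dp":[0,-21.0,-29.9],"roll":0,"jaw":5},
  {"dp":[0,-21.0,-29.9],"roll":0,"jaw":5},
])

```text
time_s: 13.3
tcp_pos: [0.5481, -0.1299, 0.0904]
eef_rot: [180.0, -0.0, -81.2]
contact_force: [-6.2, 0.3, 4.3]
gripper_width: 0.021
gripper_force: 40.0
```

```bash
python3 - <<'E'
from plant import r
s=r.get_state();print(s["tcp_pos"],s["contact_force"],s["gripper_width"])
E
```

```text
[ 0.54808256 -0.1299458   0.09040568] [-6.16265766  0.31148635  4.28235719] 0.020980471798008767
```

Call:
send_rows([
  {"dp":[0,-8,-9],"roll":0,"jaw":5},
  {"dp":[0,-17.4,-17.2],"roll":0,"jaw":5},
  {"dp":[0,-27.5,-24.4],"roll":0,"jaw":5},
  {"dp":[0,-38,-30.6],"roll":0,"jaw":5},
  {"dp":[0,-38,-30.6],"roll":0,"jaw":5},
])

```text
time_s: 13.92
tcp_pos: [0.5869, -0.1239, 0.1212]
eef_rot: [-179.9, -0.0, -81.2]
contact_force: [-4.9, 3.0, 4.3]
gripper_width: 0.0208
gripper_force: 40.0
```

Call:
send_rows([
  {"dp":[0,-11,-5.2],"roll":0,"jaw":5},
  {"dp":[0,-22.5,-9.3],"roll":0,"jaw":5},
  {"dp":[0,-34.3,-12.5],"roll":0,"jaw":5},
  {"dp":[0,-34.3,-12.5],"roll":0,"jaw":5},
])

```text
time_s: 14.42
tcp_pos: [0.6209, -0.1185, 0.1339]
eef_rot: [-179.9, -0.0, -81.2]
contact_force: [-4.2, 2.0, 4.7]
gripper_width: 0.0207
gripper_force: 40.0
```

Call:
send_rows([
  {"dp":[0,-10,-2],"roll":0,"jaw":5},
  {"dp":[0,-20,-3.5],"roll":0,"jaw":5},
  {"dp":[0,-30.5,-4],"roll":0,"jaw":5},
  {"dp":[0,-30.5,-4],"roll":0,"jaw":5},
  {"dp":[0,-30.5,-4],"roll":0,"jaw":5},
])

```text
time_s: 15.05
tcp_pos: [0.6508, -0.1138, 0.1374]
eef_rot: [-179.9, -0.0, -81.2]
contact_force: [-3.5, 2.9, 2.6]
gripper_width: 0.0213
gripper_force: 40.0
```

```bash
python3 - <<'E'
from h import *
from plant import r
s=r.get_state();print(s["tcp_pos"],s["contact_force"],s["gripper_width"])
p=np.load("fit.npy");c=r.capture("scene");o=[]
x0,y0,k=180,120,6
im=cv2.resize(c["image"][y0:y0+96,x0:x0+66],None,fx=k,fy=k,interpolation=cv2.INTER_CUBIC)
def mk(im,q,col): cv2.circle(im,tuple(int(round(v)) for v in q),2,col,-1)
def ln(y,a,rr): b=np.radians(25)+a;return F(p,[-.03-rr*np.cos(b),y,.034+rr*np.sin(b)])
for rr in(0,.05,.1,.14):
    mk(im,(P("scene",ln(-.15,1.134,rr))[0]-[x0,y0]+.5)*k,(255,0,255))
    mk(im,(P("scene",ln(-.15,1.034,rr))[0]-[x0,y0]+.5)*k,(0,255,255))
o.append(im)
c=r.capture("wrist");W=wrist(c);q0=W(ln(-.15,1.134,.07));print(q0,W(F(p,grip(1.134))),c["image"].shape)
x0=int(np.clip(q0[0]-33,0,446));y0=int(np.clip(q0[1]-40,0,288))
im=cv2.resize(c["image"][y0:y0+96,x0:x0+66],None,fx=k,fy=k,interpolation=cv2.INTER_CUBIC)
for rr in(0,.05,.1,.14): mk(im,(W(ln(-.15,1.134,rr))-[x0,y0]+.5)*k,(255,0,255));mk(im,(W(ln(-.15,1.034,rr))-[x0,y0]+.5)*k,(0,255,255))
o.append(im);cv2.imwrite("pics/f.png",np.hstack(o))
E
```

```text
[ 0.65077702 -0.1138126   0.13742412] [-3.48586054  2.87129954  2.60115904] 0.021333779213736862
[253.73343809 255.01409981] [252.90950376 255.7190855 ] (384, 512, 3)
```

View pics/f.png

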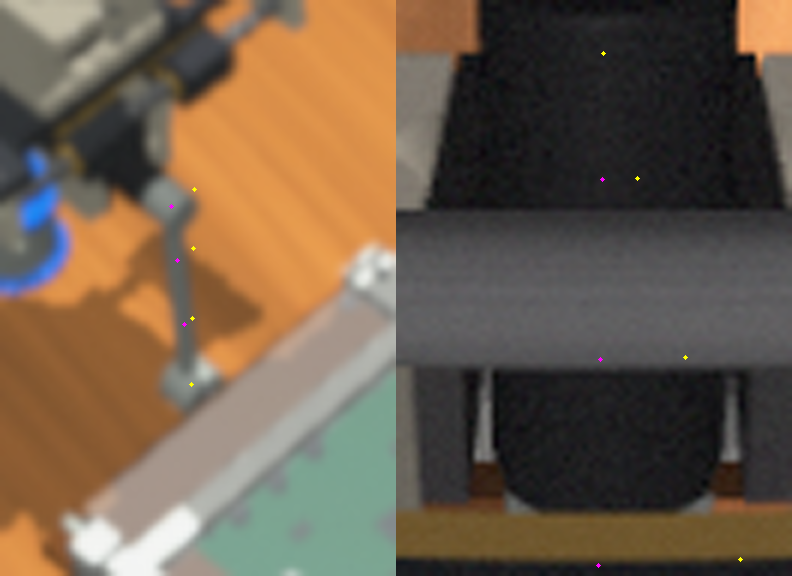

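The lever arm lies on the predicted upright line (hub (190,388), knuckle (170,203)). A 140 mm circle through the five measured arc points puts the pivot 0.6 mm ahead of the present grip. I make that small nudge, hold, and check stillness.

Call:
send_rows([
  {"dp":[0,-0.6,0],"roll":0,"jaw":5},
  {"dp":[0,-0.6,0],"roll":0,"jaw":5},
  {"dp":[0,-0.6,0],"roll":0,"jaw":5},
  {"dp":[0,-0.6,0],"roll":0,"jaw":5},
  {"dp":[0,-0.6,0],"roll":0,"jaw":5},
])

```text
time_s: 15.78
tcp_pos: [0.6506, -0.1139, 0.1374]
eef_rot: [-179.9, 0.0, -81.2]
contact_force: [-5.1, 4.6, 5.2]
gripper_width: 0.021
gripper_force: 40.0
```

```bash
python3 - <<'E'
from h import *
from plant import r
s=r.get_state();print(s["tcp_pos"],s["contact_force"],s["gripper_width"],s["gripper_force"],np.abs(s["qd"]).max())
a=d["top"]["image"];b=r.capture("top")["image"]
for n,(x,y) in dict(spool=(361,187),meter=(177,197),cup=(169,247)).items():
    T=a[y-16:y+16,x-16:x+16];m=cv2.matchTemplate(b[y-24:y+24,x-24:x+24],T,cv2.TM_CCOEFF_NORMED);print(n,cv2.minMaxLoc(m)[1::2])
print("gate",gateshift(r.capture("scene")["image"]))
E
```

```text
[ 0.65055826 -0.11385481  0.13739071] [-5.11066474  4.57118963  5.18281925] 0.020991548849000313 40.00115990638733 0.1048756499305435
spool (0.6589546799659729, (9, 9))
meter (0.9975751042366028, (8, 8))
cup (0.998657763004303, (8, 8))
gate (0.980965793132782, -0.25, 4.25)
```

```bash
python3 -c "
from plant import r
print(r.close_job())"
```

```text
the job is handed in; nothing more can be done
None
```

I handed the job in with the gate pressed fully home and the gripper holding the lever upright and still; the meter and cup had not moved, and the spool, partly hidden from the camera, looked unmoved but could not be fully checked.

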